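# Shut off the wash-solvent line in the valve box

## Robot

A 6-joint arm with a two-finger parallel gripper is mounted at the origin on the work surface. World frame = base frame: x ahead of the robot, y to its left, z up, the work surface at z = 0. Lengths are in m, angles in rad, forces in N, time in s.
With the tool pointing down it reaches from about 0.225 to 0.875 m from the base axis. Payload 3.4 kg.
Tool frame: the origin (TCP) lies midway between the tips of the shut fingers; the grasp point (between the pads) lies 19 mm behind it (manip.grip_point_offset is the distance from the TCP to the grasp point, in m); x points along the fingers, y is the direction in which the jaws open and shut, and the axes are right-handed (so a half turn about x gives the same grasp; the last joint's range is limited). The gripper opens to 85 mm and grips with 20 to 120 N. Pads are 22 mm wide; open, the fingers measure 114 mm over their backs; the gripper's body (76 mm by 85 mm) begins 54 mm behind the grasp point. The pads swing forward as they close: fully open they stand 13 mm farther back than shut.
Start: joints at [0.997, 0.276, 1.505, -0, 1.361, -0.121], TCP at [0.252, 0.517, 0.207] pointing down, gripper open.
Joint ranges: [-2.89, 2.89], [-0.75, 2.08], [0.22, 2.7], [-1.18, 4.32], [0.11, 2.71], [-2.7, 2.7]. Speed limits (rad/s): [2.57, 2.57, 3.14, 3.14, 3.14, 3.14].

## Interface

Orientations are given as a unit quaternion [w, x, y, z].
In Python, from rig import manip gives the robot as it stands.
- The arm moves only by the shell command python3 -m crank 'ROWS' [FORCE]. ROWS is a JSON object of lists of equal length, an entry for each row: "grip": the opening, from 0 (shut) to 1 (fully open); "slide": the shift along the world's x, y, z in cm, a list of three; "roll": the turn about the world's z in degrees. In form: {"grip": [grip, ...], "slide": [[dx, dy, dz], ...], "roll": [roll, ...]}. A call has 1 to 20 rows; each row is the pose to reach, as a shift and turn from the pose commanded when the call began; what a row does not reach only later rows make up. A row lasts 1/10 s, in which the tool goes at most 50 mm and 8.59 degrees, less where a joint would pass 70% of its speed; a pose out of reach is approached as far as the arm can. A call with a gripper value outside its range is refused whole. The fingers move at their own pace and stop on an object; FORCE is the grip in N (left out, the last holds). Time passes only in rows, so rows that repeat a pose let the fingers close. It gives the time, the measured TCP pose, the force and the opening at its end, in the units of the state.
- manip.get_state(): the state, without advancing time (a new reading comes with each control period).
- manip.get_image(name): name is "scene" or "top" or "wrist"; returns a dict with "frame" (480x640x3 uint8, red, green, blue), "K" (3x3 intrinsics, pixels), "R" (3x3) and "t" (3): a world point X has camera coordinates R X + t. Camera axes: x right, y down, z forward; pixel columns grow to the right and rows downward; lengths in m; the calibration is good to about 2 mm. A picture is of the moment at which its call begins. There is no depth.
- manip.sign_off(): hands the job in, once; it reports no verdict.
The state is a dict: "clock": time; "qpos": joint angles; "qd": joint speeds; "effort": joint torques, N m; "position": TCP position; "ee_rot": TCP orientation; "contact_force": force on the tool from outside, world axes, zero at the start; "moment": the same for the moment, N m; "width": finger opening in m.
Only numpy, scipy, OpenCV 4.12 (cv2) and the standard library are available. Lean on these libraries where they do the work, as an engineer would, in place of code of your own. Each camera call takes 0.05 s, during which the arm holds its last target. There are 200 camera calls.

## Task

The solvent line with the red handle has to be shut off. Push the orange cover of the valve box on the bench fully aside, as far as it goes, then push the red valve handle clockwise (seen from above) all the way shut, square across its pipe. Push only: do not grip the cover's lip or the handle, leave the blue handle and all loose things in and around the box as they are, and leave the cover open.

Things in the scene. Friction and masses are not known exactly. Their poses are not given: they have to be found in the camera images.
- valve_box: Grey metal valve box fixed to the bench, 220 x 600 mm; aluminium channel along each long edge (top z = 124 mm, inner edges at x = +-97 mm). Origin: centre of its underside, on the bench; its x axis points across the box away from the robot, y along it to the left, z up ('box frame', used below). Left half (y 0 to 300 mm) is a steel deck at z = 108 mm over which the cover slides open.
- well (a point): Centre of the floor (z = 4 mm) of the well holding the two valves, at box x 0, y -145 mm. The well is open on top once the cover is slid aside: x -105 to +105 mm, y -290 to 0 mm, walls up to the channels. Fixed to the box.
- cover (a joint): Travel (m) of the orange cover towards box +y: 0 = shut over the whole well, 0.285 = fully open at its stop. Starts 0 to 0.03. Plate 202 x 294 x 5 mm, 0.35 to 0.7 kg, captive in the channels, top face z = 115 mm; spans box y from travel - 294 mm to travel. Friction about 3 N; stays where left. It hides both handles.
- lip (a point): Middle of the top edge of the black lip on the cover: an upright strip 110 mm long (box x), 8 mm thick (box y), rising 26 mm from the cover's top face (z = 115) to z = 141 mm, at box x 0, y = travel - 245 mm. Push its right (box -y) face to open the cover; 45 mm of flat cover lies to the right of it.
- red_handle (a joint): Angle (rad) of the red lever: 0 = open, along its pipe, pointing to box -x (towards the robot); grows clockwise seen from above; 1.571 = shut at its stop, square across the pipe, pointing to box +y (left). Starts 0 to 0.3. Friction 0.35 N m (7 N at 50 mm from the stem); stays where left.
- red_stem (a point): On the upright turning axis of the red ball valve, at the lever's mid-height (z = 93 mm). Box x = 30 mm, y = -215 or -100 mm: red and blue swap places. Brass valve 34 mm wide on a copper pipe along box x; but for the stem (18 mm thick) and the levers nothing in the well is higher than z = 66 mm.
- red_tip (a point): End of the red lever, 78 mm from the stem axis, at mid-height of the lever (z = 93 mm). The lever's red sleeve is 18 mm wide, 14 mm thick (z = 86 to 100 mm) and reaches from 22 to 78 mm from the stem axis; it turns level about the upright axis.
- blue_handle (a joint): Angle of the blue lever, of another valve just like the red one in the other of the two places. Starts between 0 and 0.3 and must stay as it is.
- blue_tip (a point): End of the blue lever, 78 mm from its stem axis, z = 93 mm; same measures as the red one.
- tape_reel: Loose white plastic reel, 56 mm across, 14 mm high, lying on the well's floor between the valves. Origin: centre of its underside.
- print: Loose grey printed bracket, 36 x 30 mm, 78 mm high, standing in front of the box. Origin: centre of its underside.
- scraper: Loose scraper with black handle, 200 mm long, lying in front of the box. Origin at the middle of its underside.
- bowl: Loose steel bowl, 100 mm across, 40 mm high, to the right of the box. Origin: centre of its underside.
- wash_bottle: Loose white bottle with red cap, 64 mm across, 150 mm high, behind the box's left half. Origin: centre of its underside.
- resin_bottle: Loose amber bottle with black cap, 76 mm across, 180 mm high, to the right of the box, nearer the robot. Origin: centre of its underside.
- cutters: Loose flush cutters with blue handles, 140 mm long, lying in front of the box's left half. Origin near their middle, on the bench.

How it is judged:
By the outcome, as a careful person would: the job done as asked, in the order asked, and still so for the second after the job is handed in, with the robot touching nothing.
It also fails if it takes over 51 s, if anything falls off the work surface, if the arm or the gripper's body presses on something with over 40 N, if the wrist force passes 120 N, or if a joint passes its speed limit or range.

## Working session

There is one attempt and no reset: what is moved stays moved. The work goes in short steps, Python scripts to look and compute and a shell command to move; the robot and the scene stay as the last step left them, time stands still between calls to the robot, and variables do not carry over. Pictures are saved under pics/ and viewed, on a budget of 10 in all, crops included, one or two more only if the job needs it, and the job is handed in when it is done.

```bash
mkdir -p pics; ls
python3 - <<'E'
from rig import manip
import cv2,numpy as np
for n in("top","scene"):
    d=manip.get_image(n);cv2.imwrite(f"pics/{n}0.png",d["frame"][:,:,::-1]);np.savez(f"{n}0.npz",**d)
    print(n,d["K"].tolist(),np.round(d["R"],3).tolist(),np.round(d["t"],3).tolist())
print(manip.get_state())
E
```

```text
pics
top [[484.53196378875447, 0.0, 318.6290395898252], [0.0, 484.53196378875447, 236.52449144648767], [0.0, 0.0, 1.0]] [[0.016, -1.0, 0.001], [-0.997, -0.016, -0.07], [0.07, -0.0, -0.998]] [0.003, 0.564, 1.011]
scene [[482.22557389455824, 0.0, 322.6379828029572], [0.0, 482.22557389455824, 255.22418245065748], [0.0, 0.0, 1.0]] [[-0.966, 0.259, -0.017], [0.185, 0.639, -0.747], [-0.183, -0.724, -0.665]] [0.554, 0.003, 1.29]
{'clock': 0.1, 'qpos': array([ 9.96988221e-01,  2.76531566e-01,  1.50600283e+00, -7.85843136e-06,
        1.36070873e+00, -1.20988067e-01]), 'qd': array([-0.00061314, -0.00183771, -0.00322015, -0.00075087,  0.00031698,
       -0.0015572 ]), 'effort': array([ 2.10289225e-03, -4.17698801e+01, -2.46405208e+01, -2.07029175e-04,
        5.84507347e-03, -5.73663527e-06]), 'position': array([0.25128593, 0.51661627, 0.20632783]), 'ee_rot': array([ 0.68886418,  0.15818155,  0.6892564 , -0.15928074]), 'contact_force': array([ 0.46308673, -0.32743378,  0.137591  ]), 'moment': array([-0.01775311, -0.00739392, -0.05028245]), 'width': 0.08511435586819861}
```

View pics/top0.png

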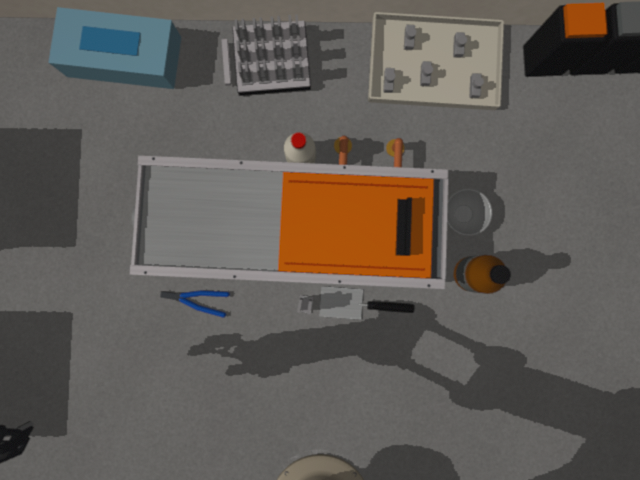

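View pics/scene0.png

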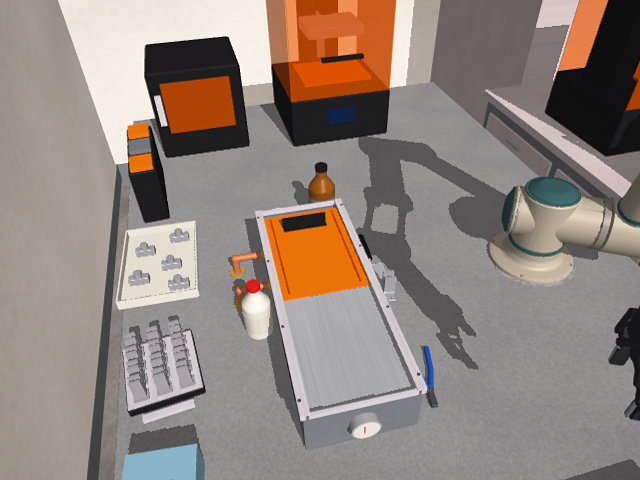

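The top view shows the box with its corners near (139,157), (448,170), (444,288) and (131,274). The orange cover is nearly shut at columns 280–435, and the black lip is at about (404,227). The bowl is at (469,212) and the amber bottle at (485,275). The scene view agrees.

```bash
cat > h.py <<'E'
import numpy as np,cv2
def ray(d,uv,z):
    R,t,K=d["R"],d["t"],d["K"];c=-R.T@t
    v=R.T@np.linalg.inv(K)@np.array([uv[0],uv[1],1.]);return c+v*(z-c[2])/v[2]
def blob(f,fn,roi=None):
    h=cv2.cvtColor(f,cv2.COLOR_RGB2HSV).astype(int);m=fn(h[...,0],h[...,1],h[...,2]).astype(np.uint8)
    if roi: q=np.zeros_like(m);a,b,c,e=roi;q[b:e,a:c]=1;m=m*q
    cs,_=cv2.findContours(m,0,2);return max(cs,key=cv2.contourArea)
E
python3 - <<'E'
from h import *
d=np.load("top0.npz");f=d["frame"]
P=np.array([ray(d,p,.124) for p in[(139,157),(448,170),(444,288),(131,274)]])
print("box outer",P.round(4).tolist(),P.mean(0).round(4), "sides",[np.linalg.norm(P[i]-P[i-1]).round(3) for i in range(4)])
y=(P[0]-P[1])+(P[3]-P[2]);print("yaw of box y axis -90deg",np.degrees(np.arctan2(y[1],y[0]))-90)
c=blob(f,lambda h,s,v:(h>5)&(h<20)&(s>180)&(v>120),(270,160,445,285));B=cv2.boxPoints(cv2.minAreaRect(c))
print("cover",B.tolist(),[ray(d,p,.115).round(4).tolist() for p in B])
c=blob(f,lambda h,s,v:(v<60),(385,185,420,265));r=cv2.minAreaRect(c);B=cv2.boxPoints(r);print("lip",r,[ray(d,p,.141).round(4).tolist() for p in B])
np.save("box0.npy",np.r_[P.mean(0)[:2],np.arctan2(y[1],y[0])-np.pi/2])
E
```

```text
box outer [[0.7055, 0.3618, 0.124], [0.6898, -0.2359, 0.124], [0.4628, -0.2277, 0.124], [0.4797, 0.3676, 0.124]] [0.5844 0.0664 0.124 ] sides [np.float64(0.226), np.float64(0.598), np.float64(0.227), np.float64(0.596)]
yaw of box y axis -90deg -1.5693544808488724
cover [[278.2886047363281, 270.5086364746094], [282.8165588378906, 171.79893493652344], [434.4607849121094, 178.75509643554688], [429.9328308105469, 277.46478271484375]] [[0.4908, 0.0884, 0.115], [0.6829, 0.0838, 0.115], [0.674, -0.2119, 0.115], [0.4822, -0.2031, 0.115]]
lip ((403.69976806640625, 226.00665283203125), (13.392563819885254, 56.402015686035156), 1.9091522693634033) [[0.5253, -0.1336, 0.141], [0.6318, -0.1367, 0.141], [0.6314, -0.162, 0.141], [0.5249, -0.1587, 0.141]]
```

```bash
python3 -m crank '{"grip":[0,0,0,0,0,0,0,0,0,0,0,0,0,0,0,0,0,0,0,0],"slide":[[0,0,4],[32.5,-70,4],[32.5,-70,4],[32.5,-70,4],[32.5,-70,4],[32.5,-70,4],[32.5,-70,4],[32.5,-70,4],[32.5,-70,4],[32.5,-70,4],[32.5,-70,4],[32.5,-70,4],[32.5,-70,4],[32.5,-70,4],[32.5,-70,4],[32.5,-70,4],[32.5,-70,4],[32.5,-70,4],[32.5,-70,4],[32.5,-70,4]],"roll":[0,-66,-66,-66,-66,-66,-66,-66,-66,-66,-66,-66,-66,-66,-66,-66,-66,-66,-66,-66]}' 40
python3 - <<'E'
from rig import manip
import cv2
d=manip.get_image("wrist");cv2.imwrite("pics/w1.png",d["frame"][:,:,::-1]);s=manip.get_state();print(s["position"],s["width"],s["ee_rot"])
E
```

```text
clock: 2.1
position: [0.5759, -0.1815, 0.247]
ee_rot: [0.491, 0.508, 0.492, -0.508]
contact_force: [-0.5, 0.3, -0.4]
width: -0.0003
[ 0.57596045 -0.18140278  0.24725601] 0.00012628908858636225 [ 0.49154018  0.50816007  0.49203981 -0.5079945 ]
```

View pics/w1.png

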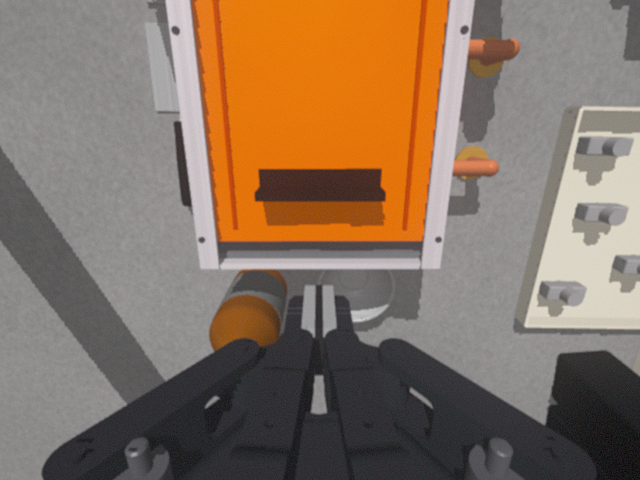

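The wrist view shows the lip at (320,190), ahead of the shut fingers at (318,290), and the amber bottle clear at (245,320). Next I lower behind the lip.

```bash
python3 -m crank '{"grip":[0,0,0,0,0,0,0],"slide":[[0,0,-4],[0,0,-8],[0,0,-10],[0,0,-11],[0,0,-12.2],[0,0,-12.2],[0,0,-12.2]],"roll":[0,0,0,0,0,0,0]}'
python3 -m crank '{"grip":[0,0,0,0,0,0,0,0,0,0,0,0,0,0,0,0,0,0,0,0],"slide":[[0,0.5,0],[0,1,0],[0,1.5,0],[0.1,3,0],[0.1,4.5,0],[0.2,6,0],[0.2,7.5,0],[0.2,9,0],[0.3,10.5,0],[0.3,12,0],[0.4,13.5,0],[0.4,15,0],[0.5,16.5,0],[0.5,18,0],[0.5,19.5,0],[0.6,21,0],[0.6,22.5,0],[0.7,24,0],[0.7,25,0],[0.7,25,0]],"roll":[0,0,0,0,0,0,0,0,0,0,0,0,0,0,0,0,0,0,0,0]}'
```

```text
clock: 2.85
position: [0.5773, -0.1829, 0.1261]
ee_rot: [0.492, 0.509, 0.491, -0.508]
contact_force: [-0.1, 0.9, 0.0]
width: -0.0
clock: 4.85
position: [0.5835, 0.0686, 0.1251]
ee_rot: [0.492, 0.508, 0.492, -0.508]
contact_force: [0.5, 0.6, 0.0]
width: -0.0004
```

```bash
python3 -m crank '{"grip":[0,0,0,0,0],"slide":[[0,0.5,0],[0,1,0],[0,1.5,0],[0.1,2,0],[0.1,2,0]],"roll":[0,0,0,0,0]}'
python3 -m crank '{"grip":[0,0,0],"slide":[[0,0.4,0],[0,0.8,0],[0,0.8,0]],"roll":[0,0,0]}'
```

```text
clock: 5.35
position: [0.5848, 0.0876, 0.1251]
ee_rot: [0.492, 0.508, 0.492, -0.508]
contact_force: [-0.8, 0.8, 0.1]
width: -0.0004
clock: 5.65
position: [0.5845, 0.0956, 0.1251]
ee_rot: [0.492, 0.508, 0.492, -0.508]
contact_force: [-0.8, 0.2, -0.2]
width: 0.0003
```

Run:
```python
from rig import manip
import cv2,numpy as np
d=manip.get_image("top");w=manip.get_image("scene");cv2.imwrite("pics/t2.png",np.hstack([cv2.resize(x["frame"][80:400,60:520],None,fx=.86,fy=.86) for x in(d,w)])[:,:,::-1])
```

```text
(no output)
```

View pics/t2.png

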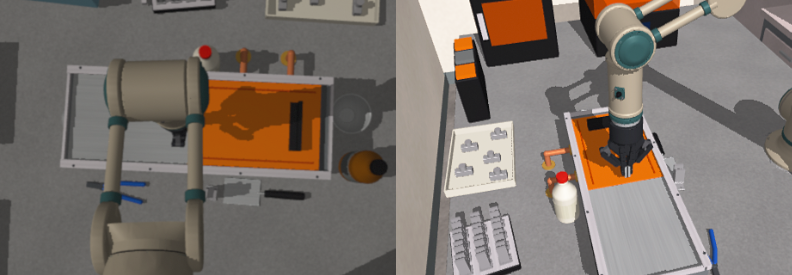

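The cover has not moved: the lip is still at about column 403 of the full top image, and the tool has passed it. I need the lip's true position, so I triangulate it across the two views.

```bash
python3 - <<'E'
from h import *
from rig import manip
t=np.load("top0.npz");s=np.load("scene0.npz")
c=blob(s["frame"],lambda h,S,v:(v<60),(270,205,335,240));B=cv2.boxPoints(cv2.minAreaRect(c));print("scene lip px",B.round().tolist())
for z in(.115,.141):print(z,[ray(s,p,z).round(3).tolist() for p in B])
# corners of channels in scene
for p in[(256,213),(340,200),(427,387),(304,419)]:print("scene corner",ray(s,p,.124).round(3))
w=manip.get_image("wrist");cv2.imwrite("pics/w3.png",w["frame"][:,:,::-1]);st=manip.get_state();print(st["position"],st["contact_force"])
p=w["K"]@(w["R"]@st["position"]+w["t"]);print("tcp in wrist",p[:2]/p[2], "cam",-w["R"].T@w["t"])
for d,n in((manip.get_image("scene"),"scene"),(manip.get_image("top"),"top")):
    p=d["K"]@(d["R"]@st["position"]+d["t"]);print(n,p[:2]/p[2]);cv2.imwrite(f"pics/{n}3.png",d["frame"][:,:,::-1])
E
python3 - <<'E'
import cv2,numpy as np
a=cv2.imread("pics/scene3.png")[180:380,220:420];b=cv2.imread("pics/w3.png")
cv2.imwrite("pics/m3.png",np.hstack([cv2.resize(a,(400,400)),cv2.resize(b,(400,300),interpolation=3) if 0 else cv2.copyMakeBorder(cv2.resize(b,(400,300)),0,100,0,0,0)]))
E
```

```text
scene lip px [[281.0, 219.0], [324.0, 212.0], [326.0, 224.0], [283.0, 231.0]]
0.115 [[0.629, -0.2, 0.115], [0.515, -0.198, 0.115], [0.524, -0.145, 0.115], [0.634, -0.149, 0.115]]
0.141 [[0.634, -0.166, 0.141], [0.524, -0.164, 0.141], [0.533, -0.113, 0.141], [0.639, -0.117, 0.141]]
scene corner [ 0.688 -0.231  0.124]
scene corner [ 0.463 -0.225  0.124]
scene corner [0.479 0.366 0.124]
scene corner [0.703 0.368 0.124]
[0.58454049 0.09506988 0.12512764] [-0.27573245  0.80491966 -0.65400626]
tcp in wrist [321.25018609 279.84082523] cam [0.58588143 0.1807421  0.29249646]
scene [328.35242938 292.06600496]
top [275.44439626 221.39229998]
```

View pics/m3.png

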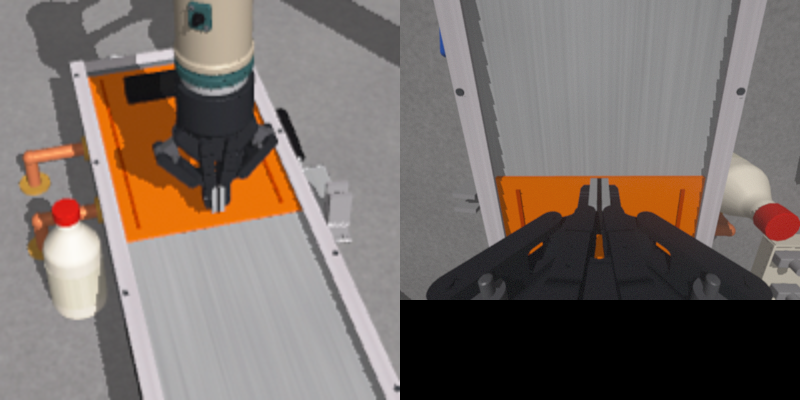

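Run:
```python
from h import *
from rig import manip
st=manip.get_state()
for n in("wrist","scene"):
    d=manip.get_image(n)
    for dy in(0,.011,-.011):
        o=[]
        for z in(.115,.125,.135,.145,.155):
            X=np.r_[st["position"][0],st["position"][1]+dy,z];p=d["K"]@(d["R"]@X+d["t"]);o.append((p[:2]/p[2]).round(1).tolist())
        print(n,dy,o)
a=cv2.imread("pics/scene3.png")[250:310,300:360];b=cv2.imread("pics/w3.png")[260:350,275:365]
cv2.imwrite("pics/m4.png",np.hstack([cv2.resize(a,(400,400),interpolation=0),cv2.resize(b,(400,400),interpolation=0)]))
```

```text
wrist 0 [[321.1, 271.8], [321.3, 279.6], [321.4, 288.2], [321.6, 297.8], [321.8, 308.5]]
wrist 0.011 [[320.5, 254.6], [320.6, 261.7], [320.7, 269.5], [320.9, 278.2], [321.0, 288.0]]
wrist -0.011 [[321.7, 288.4], [321.9, 296.9], [322.0, 306.2], [322.2, 316.6], [322.5, 328.2]]
scene 0 [[328.4, 295.3], [328.3, 292.1], [328.3, 288.8], [328.2, 285.5], [328.2, 282.1]]
scene 0.011 [[329.8, 298.9], [329.7, 295.7], [329.7, 292.4], [329.6, 289.1], [329.6, 285.7]]
scene -0.011 [[327.0, 291.8], [327.0, 288.5], [326.9, 285.3], [326.9, 281.9], [326.8, 278.6]]
```

View pics/m4.png

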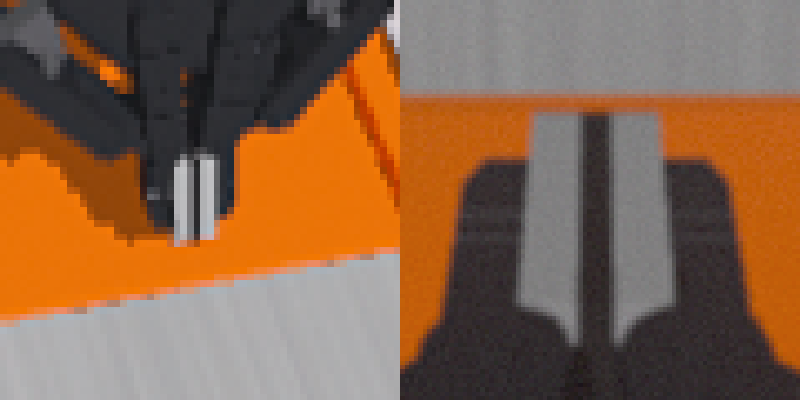

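Both views put the finger's lower front edge at z ≈ 0.153 m (scene row 286, wrist row 286), while the reported TCP is at 0.125. So the real tips sit about 28 mm higher than reported and cleared the lip. I go back, then lower in checked steps.

```bash
python3 -m crank '{"grip":[0,0,0,0,0,0,0,0,0,0],"slide":[[0,0,3],[-0.2,-5,3],[-0.3,-10,3],[-0.4,-15,3],[-0.6,-20,3],[-0.7,-25,3],[-0.8,-28.2,3],[-0.8,-28.2,0],[-0.8,-28.2,0],[-0.8,-28.2,0]],"roll":[0,0,0,0,0,0,0,0,0,0]}'
python3 -m crank '{"grip":[0,0,0,0,0],"slide":[[0,0,-0.6],[0,0,-1.2],[0,0,-1.6],[0,0,-1.6],[0,0,-1.6]],"roll":[0,0,0,0,0]}'
python3 - <<'E'
from h import *
from rig import manip
st=manip.get_state();P=st["position"];print(P,st["qpos"])
c=[]
for n in("wrist","scene"):
    d=manip.get_image(n)
    for z in(0,.02,.03):
      p=d["K"]@(d["R"]@(P+[0,.011,z])+d["t"]);p=p[:2]/p[2];print(n,z,p)
      if z==0: q=p.astype(int);print("crop origin",q-40);c.append(cv2.resize(d["frame"][q[1]-40:q[1]+40,q[0]-40:q[0]+40],(400,400),interpolation=0))
cv2.imwrite("pics/m5.png",np.hstack(c)[:,:,::-1])
E
```

```text
clock: 7.0
position: [0.5759, -0.1865, 0.1247]
ee_rot: [-0.491, -0.508, -0.492, 0.509]
contact_force: [-0.0, -0.1, 1.0]
width: 0.0
clock: 7.5
position: [0.5767, -0.1866, 0.1092]
ee_rot: [0.492, 0.508, 0.492, -0.508]
contact_force: [-0.2, -0.0, 0.2]
width: 0.0001
[ 0.5766933  -0.18664372  0.10919412] [-4.27776540e-01  3.89140792e-01  1.58690751e+00  4.24238373e-05
  1.16535659e+00 -3.94381079e-01]
wrist 0 [320.69460239 261.77186522]
crop origin [280 221]
wrist 0.02 [320.9529868  278.31822899]
wrist 0.03 [321.10592558 288.11208915]
scene 0 [303.10444396 222.59614642]
crop origin [263 182]
scene 0.02 [302.75931183 216.36666646]
scene 0.03 [302.58392089 213.20093889]
```

View pics/m5.png

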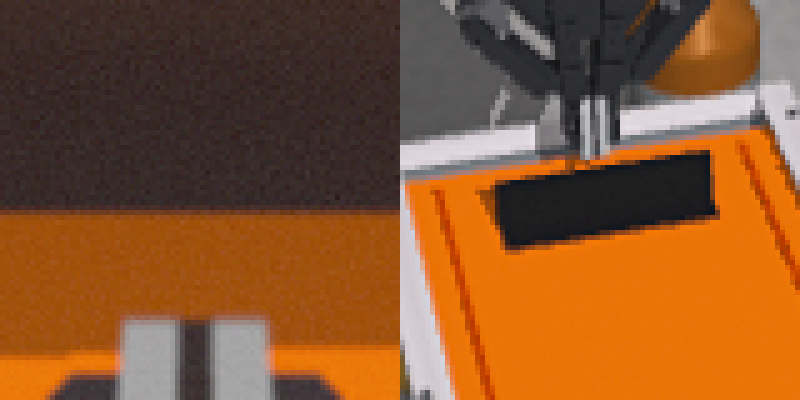

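The wrist and scene crops both show the tips 27–28 mm above the reported TCP, at a true z of about 0.137, with clear space to the right of the lip. I lower 1.4 cm more and then push.

```bash
python3 -m crank '{"grip":[0,0,0,0,0],"slide":[[0,0,-0.5],[0,0,-1],[0,0,-1.3],[0,0,-1.3],[0,0,-1.3]],"roll":[0,0,0,0,0]}'
python3 -m crank '{"grip":[0,0,0,0,0,0,0,0],"slide":[[0,0.5,0],[0,1,0],[0,1.5,0],[0.1,2.2,0],[0.1,3,0],[0.1,4,0],[0.1,5,0],[0.1,5,0]],"roll":[0,0,0,0,0,0,0,0]}'
python3 - <<'E'
from h import *
from rig import manip
d=manip.get_image("top");c=blob(d["frame"],lambda h,s,v:(h>5)&(h<20)&(s>180)&(v>120),(200,160,445,285))
print(cv2.boundingRect(c))
E
```

```text
clock: 8.1
position: [0.5765, -0.1869, 0.0959]
ee_rot: [-0.491, -0.508, -0.492, 0.508]
contact_force: [0.3, -0.5, -1.5]
width: -0.0001
clock: 8.9
position: [0.5779, -0.1345, 0.0962]
ee_rot: [0.491, 0.509, 0.492, -0.507]
contact_force: [-0.1, -0.5, -0.9]
width: -0.0
(258, 171, 133, 104)
```

The cover moves with the tool, about 38 mm so far. I continue the push.

```bash
python3 -m crank '{"grip":[0,0,0,0,0,0,0,0,0,0,0,0,0,0,0,0,0],"slide":[[0,1,0],[0.1,2.5,0],[0.1,4,0],[0.2,5.5,0],[0.2,7,0],[0.2,8.5,0],[0.3,10,0],[0.3,11.5,0],[0.4,13,0],[0.4,14.5,0],[0.4,16,0],[0.5,17.5,0],[0.5,19,0],[0.5,20,0],[0.5,20.7,0],[0.6,21.3,0],[0.6,21.3,0]],"roll":[0,0,0,0,0,0,0,0,0,0,0,0,0,0,0,0,0]}'
python3 -m crank '{"grip":[0,0,0,0,0,0],"slide":[[0,0.2,0],[0,0.4,0],[0,0.6,0],[0,0.8,0],[0,1,0],[0,1,0]],"roll":[0,0,0,0,0,0]}'
```

```text
clock: 10.65
position: [0.5825, 0.0775, 0.0959]
ee_rot: [-0.491, -0.508, -0.492, 0.508]
contact_force: [-0.9, 0.1, -0.4]
width: 0.0001
clock: 11.25
position: [0.5829, 0.0864, 0.0958]
ee_rot: [-0.491, -0.508, -0.492, 0.509]
contact_force: [-1.4, -2.2, -0.4]
width: 0.0002
```

```bash
python3 -m crank '{"grip":[0,0,0,0,0],"slide":[[0,0.2,0],[0,0.4,0],[0,0.6,0],[0,0.8,0],[0,0.8,0]],"roll":[0,0,0,0,0]}'
```

```text
clock: 11.75
position: [0.5832, 0.0917, 0.0959]
ee_rot: [-0.493, -0.507, -0.491, 0.51]
contact_force: [-2.4, -8.7, -0.9]
width: 0.0001
```

```bash
python3 -m crank '{"grip":[0,0,0,0,0],"slide":[[0,0.2,0],[0,0.4,0],[0,0.6,0],[0,0.6,0],[0,0.6,0]],"roll":[0,0,0,0,0]}'
python3 -m crank '{"grip":[0,0,0,0,0,0,0,0],"slide":[[0,-0.5,0],[0,-1.5,0],[0,-2,2],[0,-2,6],[0,-4,11],[0,-8,14],[0,-12,14],[0,-12,14]],"roll":[0,0,0,0,0,0,0,0]}'
python3 - <<'E'
from rig import manip
import cv2,numpy as np
for n in("top","wrist","scene"):
    d=manip.get_image(n);np.savez(f"{n}6.npz",**d);cv2.imwrite(f"pics/{n}6.png",d["frame"][:,:,::-1])
a=cv2.imread("pics/wrist6.png");b=cv2.imread("pics/top6.png")[140:300,230:470];c=cv2.imread("pics/scene6.png")[170:420,220:460]
cv2.imwrite("pics/m6.png",np.hstack([cv2.resize(a,(480,360)),np.vstack([cv2.resize(b,(300,180)),cv2.resize(c,(300,180))])]))
E
```

```text
clock: 12.25
position: [0.5832, 0.0914, 0.096]
ee_rot: [-0.496, -0.504, -0.489, 0.512]
contact_force: [-3.2, -23.7, -0.0]
width: 0.0004
clock: 13.05
position: [0.5859, -0.0239, 0.2385]
ee_rot: [0.493, 0.511, 0.488, -0.508]
contact_force: [-0.5, 0.1, -0.6]
width: 0.0001
```

View pics/m6.png

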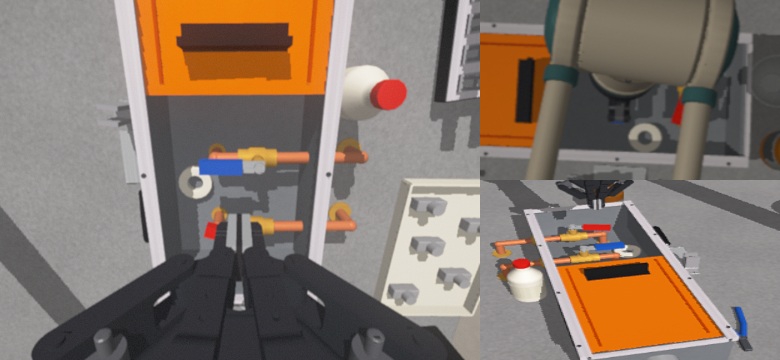

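The cover stopped against a hard stop: 24 N with no further motion. The red valve is at the right (y −215) and the blue at y −100. I measure both levers in the scene and wrist views.

```bash
cat >> h.py <<'E'
def lever(d,col,roi=None):
    fn=(lambda h,s,v:((h<5)|(h>174))&(s>170)&(v>70)) if col=="red" else (lambda h,s,v:(h>100)&(h<125)&(s>150)&(v>50))
    c=blob(d["frame"],fn,roi)
    b=np.load("box0.npy");a=b[2];R=np.array([[np.cos(a),-np.sin(a)],[np.sin(a),np.cos(a)]])
    B=np.array([R.T@(ray(d,p,.10)[:2]-b[:2]) for p in cv2.boxPoints(cv2.minAreaRect(c))])*1000
    q=c.reshape(-1,2).mean(0);C=np.array([R.T@(ray(d,p,.10)[:2]-b[:2]) for p in c.reshape(-1,2)],np.float32)*1000
    r=cv2.minAreaRect(C)
    return cv2.boundingRect(c),r,cv2.boxPoints(r).round(0).tolist()
E
python3 - <<'E'
from h import *
s=np.load("scene6.npz");w=np.load("wrist6.npz")
print("red scene",lever(s,"red",(330,170,420,260)));print("blue scene",lever(s,"blue",(300,200,420,300)));print("blue wrist",lever(w,"blue",(240,190,370,260)))
E
```

```text
Traceback (most recent call last):
  File "h.py", line 11, in lever
    c=blob(d["frame"],fn,roi)
  File "h.py", line 8, in blob
    cs,_=cv2.findContours(m,0,2);return max(cs,key=cv2.contourArea)
                                        ~~~^^^^^^^^^^^^^^^^^^^^^^^^
ValueError: max() iterable argument is empty
```

Run:
```python
from h import *
s=np.load("scene6.npz");w=np.load("wrist6.npz")
print("red scene",lever(s,"red",(280,205,350,255)));print("blue scene",lever(s,"blue",(290,240,360,285)));print("blue wrist",lever(w,"blue",(240,190,370,260)))
```

```text
red scene ((302, 232, 22, 9), ((-14.723645210266113, -194.3714141845703), (31.6257381439209, 53.78833770751953), 75.32911682128906), [[-45.0, -203.0], [7.0, -216.0], [15.0, -186.0], [-37.0, -172.0]])
blue scene ((311, 255, 25, 13), ((-19.451261520385742, -95.68482971191406), (56.935726165771484, 31.20477867126465), 0.7472101449966431), [[-48.0, -80.0], [-48.0, -112.0], [9.0, -111.0], [9.0, -80.0]])
blue wrist ((265, 212, 58, 22), ((-21.920326232910156, -96.44969177246094), (20.739660263061523, 54.977867126464844), 88.04228210449219), [[-50.0, -106.0], [5.0, -108.0], [6.0, -87.0], [-49.0, -85.0]])
```

Red is at about 0.25 rad and blue at about 0.04 rad. I move above the start point to the right of the red lever.

```bash
python3 -m crank '{"grip":[0,0,0,0,0,0,0,0,0,0,0],"slide":[[-1,-4,0],[-2,-8,0],[-3,-12,0],[-3.9,-15,0],[-3.9,-15,-3],[-3.9,-15,-6],[-3.9,-15,-9],[-3.9,-15,-10],[-3.9,-15,-10],[-3.9,-15,-10],[-3.9,-15,-10]],"roll":[0,0,0,0,0,0,0,0,0,0,0]}'
python3 - <<'E'
from h import *
from rig import manip
P=manip.get_state()["position"];b=np.load("box0.npy");a=b[2];R=np.array([[np.cos(a),-np.sin(a)],[np.sin(a),np.cos(a)]])
print(P,"box",R.T@(P[:2]-b[:2])*1000)
d=manip.get_image("wrist");cv2.imwrite("pics/w7.png",d["frame"][:,:,::-1]);np.savez("w7.npz",**d)
print(lever(d,"red"),lever(d,"blue"))
E
```

```text
clock: 14.3
position: [0.546, -0.17, 0.1378]
ee_rot: [0.493, 0.509, 0.491, -0.508]
contact_force: [1.0, 0.9, 0.5]
width: -0.0002
[ 0.54602718 -0.16996285  0.13780013] box [ -31.92583154 -237.36223921]
((294, 170, 91, 53), ((-19.663135528564453, -198.39569091796875), (20.08600616455078, 55.32569885253906), 72.76631927490234), [[-49.0, -200.0], [4.0, -216.0], [10.0, -197.0], [-43.0, -181.0]]) ((286, 0, 106, 35), ((-21.936279296875, -100.81151580810547), (15.680023193359375, 55.64304733276367), 89.71195983886719), [[-50.0, -109.0], [6.0, -109.0], [6.0, -93.0], [-50.0, -93.0]])
```

View pics/w7.png

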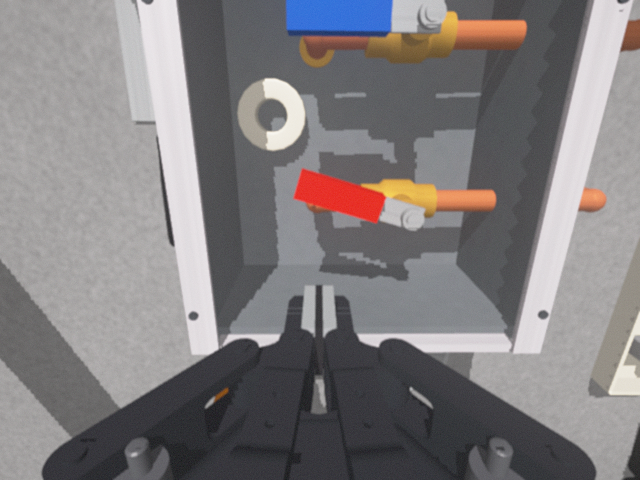

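The wrist view shows the red lever (294–385, 170–223) at about 0.30 rad, the fingers at (318,290) clear to its right, and blue and the reel clear. I lower.

```bash
python3 -m crank '{"grip":[0,0,0,0,0,0],"slide":[[0,0,-3],[0,0,-5],[0,0,-7],[0,0,-8.3],[0,0,-8.3],[0,0,-8.3]],"roll":[0,0,0,0,0,0]}'
```

```text
clock: 14.95
position: [0.5452, -0.1702, 0.0539]
ee_rot: [0.492, 0.509, 0.491, -0.508]
contact_force: [0.3, -0.2, 0.7]
width: -0.0
```

```bash
python3 -m crank '{"grip":[0,0,0,0,0,0,0,0,0,0,0,0],"slide":[[0.2,0.7,0],[0.4,1.4,0],[0.4,2.1,0],[0.4,2.8,0],[0.6,3.5,0],[0.7,4.2,0],[1.1,4.9,0],[1.5,5.6,0],[2.1,6.2,0],[2.7,6.7,0],[2.7,6.7,0],[2.7,6.7,0]],"roll":[0,0,0,0,0,0,0,0,0,0,0,0]}'
python3 - <<'E'
from h import *
from rig import manip
d=manip.get_image("wrist");cv2.imwrite("pics/w8.png",d["frame"][:,:,::-1])
print(lever(d,"red",(0,0,640,330)))
print(lever(manip.get_image("scene"),"red",(280,205,360,265)))
E
```

```text
clock: 16.15
position: [0.5707, -0.1031, 0.0534]
ee_rot: [-0.492, -0.507, -0.492, 0.509]
contact_force: [-3.4, -3.2, 1.1]
width: -0.0001
((336, 247, 62, 83), ((9.276556015014648, -152.90902709960938), (18.084749221801758, 39.651973724365234), 16.35386848449707), [[-5.0, -136.0], [6.0, -174.0], [24.0, -169.0], [12.0, -131.0]])
((295, 238, 17, 18), ((15.684061050415039, -162.71267700195312), (23.578285217285156, 67.61100006103516), 16.441938400268555), [[-5.0, -134.0], [14.0, -198.0], [37.0, -192.0], [17.0, -127.0]])
```

View pics/w8.png

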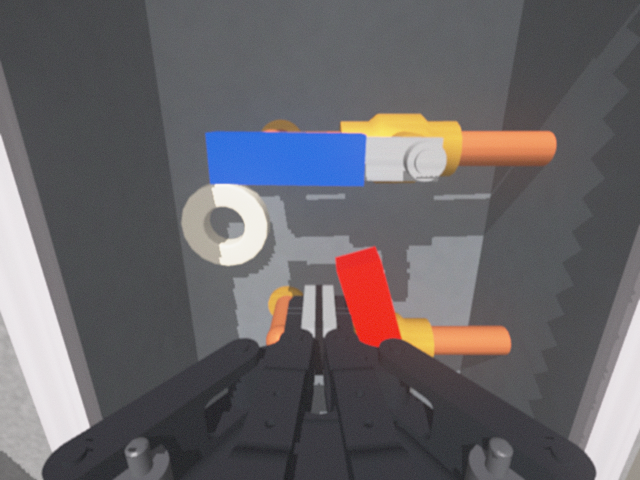

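The red lever is at about 1.28 rad, with the finger (318,300) against its trailing side and blue untouched. I finish the arc to the stop.

```bash
python3 -m crank '{"grip":[0,0,0,0,0,0,0],"slide":[[0.4,0.3,0],[0.8,0.5,0],[1.2,0.6,0],[1.5,0.7,0],[1.8,0.7,0],[2.0,0.7,0],[2.0,0.7,0]],"roll":[0,0,0,0,0,0,0]}'
python3 -m crank '{"grip":[0,0,0,0],"slide":[[0.2,0,0],[0.4,0,0],[0.4,0,0],[0.4,0,0]],"roll":[0,0,0,0]}'
```

```text
clock: 16.95
position: [0.5867, -0.0958, 0.0529]
ee_rot: [-0.489, -0.506, -0.494, 0.511]
contact_force: [-10.2, -3.9, 5.5]
width: 0.0002
clock: 17.35
position: [0.5867, -0.0958, 0.0529]
ee_rot: [-0.488, -0.504, -0.496, 0.512]
contact_force: [-17.2, -4.9, 10.9]
width: 0.0001
```

At the stop: 17 N with no more motion. I back off, rise and check.

```bash
python3 -m crank '{"grip":[0,0,0,0,0,0,0,0,0,0,0,0],"slide":[[-0.8,0,0],[-1.6,0,0],[-2,0,0],[-2,0,3],[-2,0,7],[-2,0,11],[-2,0,15],[-2,0,19],[-2,-4,22],[-2,-8,22],[-2,-8,22],[-2,-8,22]],"roll":[0,0,0,0,0,0,0,0,0,0,0,0]}'
python3 - <<'E'
from h import *
from rig import manip
d=manip.get_image("wrist");s=manip.get_image("scene");cv2.imwrite("pics/m9.png",np.hstack([cv2.resize(d["frame"],(400,300)),cv2.resize(s["frame"],(400,300))])[:,:,::-1])
for n,r in(("red",(200,60,460,330)),("blue",(200,0,460,300))):print(n,lever(d,n,r))
print("scene red",lever(s,"red",(280,205,360,265)));print("scene blue",lever(s,"blue",(290,240,360,285)))
E
```

```text
clock: 18.55
position: [0.5758, -0.1761, 0.2728]
ee_rot: [0.491, 0.509, 0.491, -0.508]
contact_force: [0.2, 1.1, -0.7]
width: 0.0
red ((341, 95, 20, 60), ((27.71537208557129, -163.39012145996094), (54.73497009277344, 18.061607360839844), 89.5470962524414), [[18.0, -191.0], [37.0, -191.0], [37.0, -136.0], [19.0, -136.0]])
blue ((267, 39, 61, 24), ((-22.06655502319336, -98.17090606689453), (18.65199851989746, 55.154396057128906), 89.54106903076172), [[-50.0, -107.0], [5.0, -108.0], [6.0, -89.0], [-50.0, -89.0]])
scene red ((292, 239, 11, 19), ((31.066905975341797, -160.28628540039062), (69.26732635498047, 18.037023544311523), 89.08955383300781), [[21.0, -195.0], [40.0, -195.0], [41.0, -126.0], [23.0, -126.0]])
scene blue ((311, 256, 25, 12), ((-19.579906463623047, -95.34284210205078), (30.733943939208984, 56.63611602783203), 89.5145263671875), [[-48.0, -110.0], [9.0, -111.0], [9.0, -80.0], [-48.0, -80.0]])
```

View pics/m9.png

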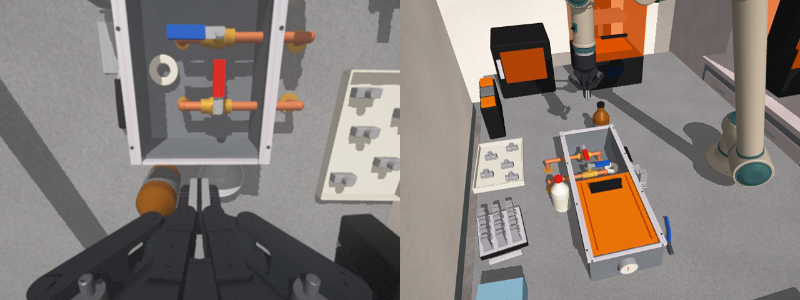

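The red lever is square to its pipe (wrist box 341–361 × 95–155), blue is unchanged, the cover is fully open and the tool is clear. I hand in the job.

```bash
python3 -c "
from rig import manip
print(manip.sign_off())"
```

```text
the job is handed in; nothing more can be done
None
```

The cover is fully open and the red valve is shut. I pushed both with closed fingers, gripped nothing, and handed the job in at about 18.6 s.

**First try:** the first cover push missed. The real finger tips sit about 28 mm higher than the reported TCP, so they passed over the lip without touching it. I measured the offset in two camera views, corrected for it and repeated the push.

**Last checks:**
- **Cover:** it stopped dead at 24 N and was still open in the last scene picture. I did not measure its final travel separately.
- **Red lever:** it stopped dead at 17 N. Wrist and scene views both put it within about 1° of square across the pipe, pointing left.
- **Blue lever:** it measured the same before and after within about 2°, the limit of the camera readings, and nothing came near it.
- **Loose things:** by eye, those I could see in the last pictures were where they started. I did not measure them.
- **Forces:** the largest reading was about 24 N, though I only read forces at the end of each move.

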